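Refit the driver-bay cover of a film inspection light box

TASK

Put the loose cover back over the open bay of the light box, its tongue slid fully home under the keeper, then press the wing stud down with steady, moderate force until you feel it bottom and turn it a quarter turn clockwise so that its cam catches and the stud stays down. Press with a light hand, never more than about 20 N, and leave everything else on the bench and on the glass where it is.

Things in the scene. Friction and masses are not known exactly. Their poses are not given: they have to be found in the camera images.
- lightbox: Film inspection light box, grey steel, 300 mm (its x) x 400 mm (its y) x 70 mm high, fixed; origin under its centre, z up. Flat deck at z = 70 mm, mostly an opal glass pane. Along its left (+y) edge the driver bay is open: a 134 x 40 mm hole in the deck that the cover closes.
- seat (a point): On the deck, axes as the light box's: where the middle of the cover's underside (origin of cover) lies when the cover is home, cover's x along this x. To get there the cover is set flat on the deck about 18 mm short (towards -x), then slid along +x, tongue under the keeper, until its end face butts on the keeper. The deck beside the middle of the cover is clear for fingers.
- keeper (a point): Steel bridge screwed to the deck, 50 mm wide, 3 mm thick, for the cover's tongue: the gap under it is 6 mm high and 34 mm wide. This point is at deck level, in the middle of its front (-x) face, 80 mm in +x of the seat; axes as the light box's.
- lugs (a point): At deck level midway between two steel lugs that guide the sides of the cover near its stud end: 59 mm apart inside (1.5 mm play each side), 14 mm long, 13 mm high with flared tops; 60 mm in -x of the seat.
- slot (a point): At deck level, axes as the light box's, over the centre of the cam receptacle's slot in the bay, 52 mm in -x of the seat. The slot lies along x, 19 mm long, 8 mm wide. The receptacle hangs under the deck; its height was set by hand and differs by up to 5.5 mm from box to box, which this point does not show: it must be felt.
- cover: Cover of the bay, loose, on the bench left of the light box: grey steel pan 160 mm (its x) x 56 mm (its y) x 16 mm high, about 0.27 kg. Origin: centre of its underside, z up. A tongue 30 mm wide (22 at its tip), 3 mm thick stands out 14 mm at the +x end, level with the underside. The wing stud is at x = -52 mm. Can be pinched across the 56 mm width at its middle.
- stud (a joint): How far the captive stud is pressed down into the cover, m: 0 = sprung up (start), at most 0.019. Its spring pushes back with 2 N at first, 0.35 N more per mm. Pressed by 9 to 14.5 mm (differs from box to box) its cross bar is through the slot and can turn; 1.5 mm deeper it meets a stiff leaf spring, 10 N per mm, felt as a sharp rise above the 5 to 8 N of its own spring.
- wing (a joint): Angle of wing and cross bar about the stud's axis, rad: 0 = along the cover's length; grows clockwise seen from above; stops at -0.8 and 1.66; starts up to 0.5 off 0; about 0.02 N m to turn. The bar enters the slot at about 0 (within 0.15). At a quarter turn, 1.57 (1.30 at least), the released stud springs back about 2 mm into a notch and stays down 7 to 12.5 mm: the cam has caught.
- wing_top (a point): Centre of the wing's top, on the stud's axis, x along the wing. The steel wing is 30 mm long, 8 mm thick, 16 mm high, on a round head 30 mm across and 4 mm thick; this point is 56 mm above the cover's underside when the stud is up. Pinched across its thickness, fingertips can bear on the round head. The cross bar (15 x 4 x 3 mm) is 51 mm below, in the pan, along the wing.
- loupe: black magnifying loupe, 50 mm high, 50 mm across, standing on the light box's opal pane; bystander
- core_a: white plastic film core (ring), 50 mm across, 35 mm high, on the opal pane; bystander
- core_b: white plastic film core, 50 mm across, 35 mm high, on the bench just beyond the tongue end of the cover; bystander
- marker: black marker pen, 136 mm long, 14 mm thick, lying beside the cover's left (+y) long side; bystander
- sprocket: aluminium sprocket roller, 60 mm across, 34 mm high, on the bench; bystander
- tin: small round film tin, 103 mm across, 27 mm high, on the bench; bystander
- screwdriver: screwdriver lying on the bench right of the light box; bystander
- tape: roll of splicing tape lying flat, 72 mm across, 19 mm high, right of the light box; bystander
Not all that is in view belongs to the job. What is shaped like the cover but purple is not meant.

How it is judged:
By the outcome, as a careful person would: the job done as asked, in the order asked, and still so for the second after the job is handed in, with the robot touching nothing.
It also fails if it takes over 53 s, if anything falls off the work surface, if the arm or the gripper's body presses on something with over 40 N, if the wrist force passes 120 N, or if a joint passes its speed limit or range.

ROBOT

A 6-joint arm with a two-finger parallel gripper is mounted at the origin on the work surface. World frame = base frame: x ahead of the robot, y to its left, z up, the work surface at z = 0. Lengths are in mm, angles in rad, forces in N, time in s.
With the tool pointing down it reaches from about 375 to 750 mm from the base axis. Payload 9 kg.
Tool frame: the origin (TCP) lies on the centre line of the jaws, within the pads' length; the fingertips stand 14 mm ahead of it and the grasp point (between the pads) lies 5 mm behind it; z points along the fingers, y is the line along which they close (so a half turn about z gives the same grasp; the last joint's range is limited). The gripper opens to 85 mm and grips with 20 to 120 N. Pads are 22 mm wide; open, the fingers measure 114 mm over their backs; the gripper's body (76 mm by 85 mm) begins 54 mm behind the grasp point. The pads swing forward as they close: fully open they stand 13 mm farther back than shut.
Start: joints at [1.043, 0.104, 0.097, 1.564, 0, 1.353], TCP at [182.925, 571.466, 245.331] pointing down, gripper open.
Joint ranges: [-2.99, 2.99], [-0.84, 1.86], [-1.1, 1.16], [-1.84, 2.11], [-1.51, 1.56], [-3.14, 3.14]. Speed limits (rad/s): [2.22, 2.22, 2.57, 3.14, 3.14, 3.14].

INTERFACE

Orientations are given as a unit quaternion [w, x, y, z].
In Python, from station import r gives the robot as it stands. The module is installed in compiled form; this text tells all that it offers.
- The arm moves only by the tool carry_out, never from a script. Its argument "plan" is a list of rows, each a list of 7 numbers: the shift along the tool's x, y, z in mm, then the turn, a rotation vector about the tool's x, y, z in degrees, then the opening, from 0 (shut) to 1 (fully open). In form: [[x, y, z, rx, ry, rz, hand], ...]. A call has 1 to 5 rows; each row shifts and turns the commanded pose from where the row before left it, along the tool's axes as they then stand; what a row does not reach is not made up. A row lasts 1/12 s, in which the tool goes at most 41.7 mm and 7.16 degrees, less where a joint would pass 70% of its speed; a pose out of reach is approached as far as the arm can. A call with a gripper value outside its range is refused whole. The fingers move at their own pace and stop on an object; "force" is the grip in N (left out, the last holds). Time passes only in rows, so rows that do not move let the fingers close. It gives the time, the measured TCP pose, the force, the opening and the grip force at its end, in the units of the state.
- r.get_obs(): the state, without advancing time (a new reading comes with each control period).
- r.camera(name): name is "scene" or "top" or "wrist"; returns the picture (400x640x3 uint8, blue, green, red); there is no depth.
- r.get_calibration(name): a dict with "fx", "fy", "cx", "cy" (pixels), "origin" and "orientation" of the camera in the world; the wrist camera has in their place "T_tool_cam" (4x4, takes a point from camera to tool coordinates, whose origin is the TCP and whose axes are the flange's). Camera axes: x right, y up, looking along -z (the intrinsics and any distortion apply to the point x, -y, -z); pixel columns grow to the right and rows downward; lengths in mm; the calibration is good to about 2 mm. A picture is of the moment at which its call begins: read the wrist's pose just before it. get_calibration takes no time and is no camera call.
- r.sign_off(): hands the job in; it is judged then, once.
The state is a dict: "clock": time; "qpos": joint angles; "dq": joint speeds; "effort": joint torques, N m; "position": TCP position; "ee_rot": TCP orientation; "wrist_force": force on the tool from outside, world axes, zero at the start; "ft_torque": the same for the moment, N m; "grip_width": finger opening in mm; "finger_force": force on a finger pad.
Only numpy, scipy, OpenCV 4.12 (cv2) and the standard library are available. Lean on these libraries where they do the work, as an engineer would, in place of code of your own. Each camera call takes 0.05 s, during which the arm holds its last target. There are 200 camera calls.

## Working session

There is one attempt and no reset: what is moved stays moved. The work goes in short steps, Python scripts to look and compute and a tool call to move; the robot and the scene stay as the last step left them, time stands still between calls to the robot, and variables do not carry over. Pictures are saved under pics/ and viewed, at most 10 in all, crops included, and the job is handed in when it is done.

Besides the shell and the picture viewer there is one more tool, called as name(argument=value, ...), one argument or row to a line, values as JSON. carry_out: Moves the arm, as the interface text tells. Its arguments: {"type":"object","properties":{"plan":{"type":"array","items":{"type":"array","items":{"type":"number"}}},"force":{"type":"number"}},"required":["plan"]}

```bash
mkdir -p pics; python3 - <<'E'
from station import r
import cv2
o=r.get_obs(); print({k:(v.tolist() if hasattr(v,'tolist') else v) for k,v in o.items()})
for n in("scene","top","wrist"):
    cv2.imwrite(f"pics/{n}0.png",r.camera(n)); print(n,r.get_calibration(n))
E
```

```text
{'clock': 0.0, 'qpos': [1.0432561037757797, 0.1046766512412602, 0.09642715323015152, 1.5638900919908947, -1.0778068299238467e-05, 1.3531206478507207], 'dq': [0.0001971695257762058, -0.0006408658098201037, 0.0003871128228736128, -0.00033167480419816803, 0.00040941479331433803, -0.00015458236160312353], 'effort': [0.0007698435365455225, -55.6928551197052, 50.364829301834106, 0.016753533273003995, -0.00015791854821145535, -4.129143320596995e-06], 'position': [182.76990380916388, 571.1430625738265, 244.51239354006333], 'ee_rot': [-0.00023948531091654653, 0.1543131445463613, 0.9880217620590293, -0.0006275067892721723], 'wrist_force': [-0.019895841727193823, -0.7159451425356553, 0.5289682155341983], 'ft_torque': [0.016668176474033087, -0.0020001973222610538, -0.004064840145149553], 'finger_force': 0.0, 'grip_width': 85.14934002067062}
scene {'fx': 493.2915046260941, 'fy': 493.2915046260941, 'cx': 311.23737112994843, 'cy': 196.9042716888051, 'origin': array([1337.6173318 ,  661.94134704, 1182.95767351]), 'orientation': array([0.40348099, 0.16248173, 0.33375   , 0.83630958])}
top {'fx': 386.6029704325502, 'fy': 386.6029704325502, 'cx': 322.20014054298935, 'cy': 196.61985840575872, 'origin': array([ 310.38599587,   22.59195065, 1463.65603696]), 'orientation': array([ 0.70514345,  0.05709534, -0.05486329, -0.70462959])}
wrist {'fx': 354.9216305219579, 'fy': 354.9216305219579, 'cx': 317.8986347861618, 'cy': 188.02268839198476, 'T_tool_cam': array([[-5.09070521e-04,  9.49844837e-01,  3.12721164e-01,
         8.06951281e+01],
       [ 9.99999870e-01,  4.75463970e-04,  1.83721041e-04,
         1.05216879e+00],
       [ 2.58188358e-05,  3.12721217e-01, -9.49844956e-01,
        -1.28224095e+02],
       [ 0.00000000e+00,  0.00000000e+00,  0.00000000e+00,
         1.00000000e+00]])}
```

View pics/top0.png

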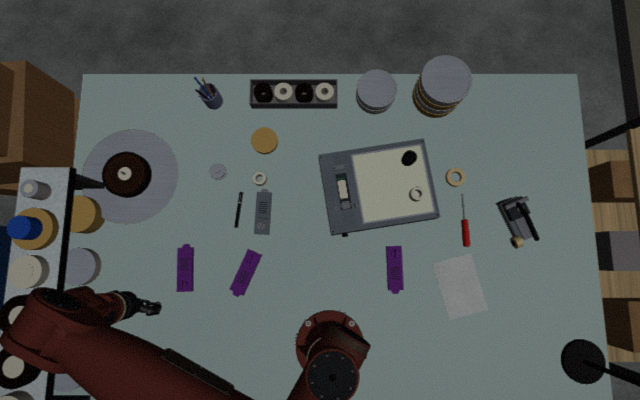

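View pics/wrist0.png

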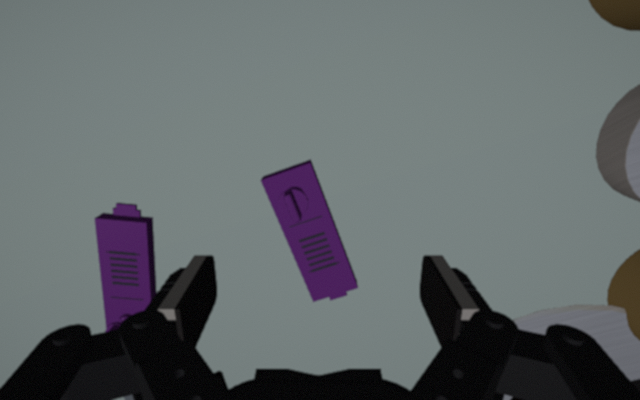

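The top view shows the cover at about (263,212), tongue end up by core_b (260,178). The light box is centred near (379,187), its bay at (342,190). The wrist view shows only purple decoys.

```bash
cat > h.py <<'E'
import numpy as np, cv2
from station import r
from scipy.spatial.transform import Rotation as R
def rot(q): return R.from_quat([q[1],q[2],q[3],q[0]])
def cam(name,obs=None):
    c=r.get_calibration(name); K=(c["fx"],c["fy"],c["cx"],c["cy"])
    if name=="wrist":
        T=np.eye(4);T[:3,:3]=rot(obs["ee_rot"]).as_matrix();T[:3,3]=obs["position"];T=T@c["T_tool_cam"]
        return K,T[:3,:3],T[:3,3]
    return K,rot(c["orientation"]).as_matrix(),np.array(c["origin"])
def unproj(C,uv,z):
    (fx,fy,cx,cy),M,o=C
    d=M@np.array([(uv[0]-cx)/fx,-(uv[1]-cy)/fy,-1]); return o+d*(z-o[2])/d[2]
def proj(C,p):
    (fx,fy,cx,cy),M,o=C
    q=M.T@(np.array(p)-o); return np.array([cx+fx*q[0]/-q[2],cy-fy*q[1]/-q[2]])
E
python3 - <<'E'
from h import *
C=cam("top")
for n,p,z in[("cover mid",(262.5,212),16),("coverTop end",(264,191),16),("cover bot end",(261.5,234),16),("coreb",(260,178),35),("box c",(379,187),70),("TL",(319,154),70),("TR",(424,140),70),("BL",(330.5,235),70),("BR",(439,216),70),("bay",(342,190),70)]: print(n,unproj(C,p,z).round(0))
im=cv2.imread("pics/top0.png")
a=cv2.resize(im[165:245,225:285],None,fx=6,fy=6,interpolation=cv2.INTER_CUBIC)
b=cv2.resize(im[140:240,315:375],None,fx=5,fy=5,interpolation=cv2.INTER_CUBIC)[:480]
cv2.imwrite("pics/crop0.png",cv2.convertScaleAbs(np.hstack([a,b]),alpha=1.6))
E
```

```text
cover mid [483. 252.  16.]
coverTop end [563. 249.  16.]
cover bot end [400. 254.  16.]
coreb [610. 262.  35.]
box c [ 569. -181.   70.]
TL [694.  39.  70.]
TR [ 747. -353.   70.]
BL [393.  -3.  70.]
BR [ 462. -396.   70.]
bay [558. -45.  70.]
```

View pics/crop0.png

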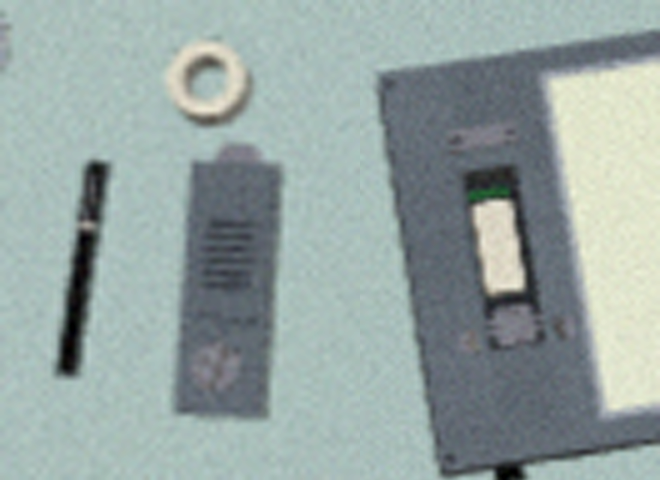

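The crop shows the cover upright with its tongue up, next to core_b, and the pen to its left. The box bay has its keeper at the top and its lugs at the bottom. Next I move over the cover.

carry_out(
  plan=[
    [-35, -19.5, 0, 0, 0, 0, 1],
    [-35, -19.5, 0, 0, 0, 0, 1],
    [-35, -19.5, 0, 0, 0, 0, 1],
    [-35, -19.5, 0, 0, 0, 0, 1],
    [-35, -19.5, 0, 0, 0, 0, 1],
  ],
)

```text
clock: 0.57
position: [320.6, 423.8, 245.1]
ee_rot: [-0.0, 0.154, 0.988, -0.0]
wrist_force: [1.2, 1.3, 0.5]
grip_width: 85.7
finger_force: 0.0
```

carry_out(
  plan=[
    [-35, -19.5, 0, 0, 0, 0, 1],
    [-35, -19.5, 0, 0, 0, 0, 1],
    [-35, -19.5, 0, 0, 0, 0, 1],
    [-35, -19.5, 0, 0, 0, 0, 1],
    [-35, -19.5, 0, 0, 0, 0, 1],
  ],
)

```text
clock: 0.98
position: [457.8, 277.3, 245.3]
ee_rot: [0.0, 0.154, 0.988, 0.0]
wrist_force: [-0.3, 1.1, 0.6]
grip_width: 85.5
finger_force: 0.0
```

carry_out(
  plan=[
    [-30, -17, 0, 0, 0, 0, 1],
    [0, 0, 0, 0, 0, -5.3, 1],
    [0, 0, 0, 0, 0, -5.3, 1],
    [0, 0, 0, 0, 0, -5.4, 1],
    [0, 0, 0, 0, 0, 0, 1],
  ],
)

```text
clock: 1.4
position: [480.3, 253.4, 245.0]
ee_rot: [-0.0, 0.014, 1.0, -0.0]
wrist_force: [-0.2, -0.0, -0.9]
grip_width: 85.5
finger_force: 0.0
```

```bash
python3 - <<'E'
from h import *
o=r.get_obs(); print(o["clock"],o["position"],rot(o["ee_rot"]).as_matrix().round(3))
im=r.camera("wrist");cv2.imwrite("pics/w1.png",im);np.save("o1.npy",o,allow_pickle=True)
E
```

```text
1.4 [480.25124811 253.35203831 244.99019477] [[-1.     0.027 -0.001]
 [ 0.027  1.    -0.   ]
 [ 0.001 -0.    -1.   ]]
```

View pics/w1.png

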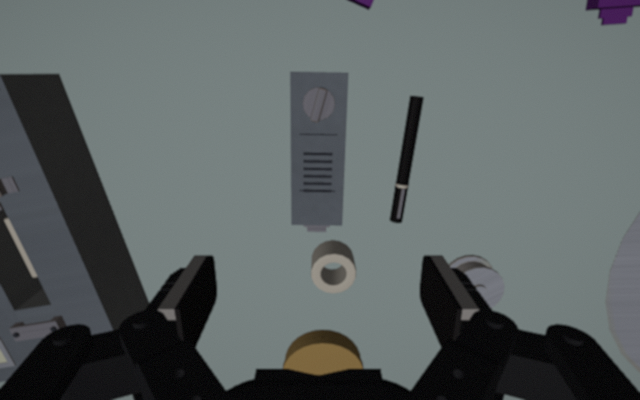

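The cover is in view with its stud end at the top: corners (291,72), (348,72), (342,225), (291,225), stud (319,104), tongue (317,229).

```bash
python3 - <<'E'
from h import *
o=np.load("o1.npy",allow_pickle=True).item();C=cam("wrist",o)
im=cv2.imread("pics/w1.png")
b=im[40:240,270:365].astype(int)
bg=np.median(im[60:230,230:280].reshape(-1,3),0);cv=np.median(im[195:220,300:335].reshape(-1,3),0);print(bg,cv)
w=cv-bg; m=((b-bg)@w/(w@w)>0.5).astype(np.uint8)
m=cv2.morphologyEx(cv2.morphologyEx(m,cv2.MORPH_CLOSE,np.ones((9,9))),cv2.MORPH_OPEN,np.ones((15,15)))
c=max(cv2.findContours(m,0,cv2.CHAIN_APPROX_NONE)[0],key=cv2.contourArea)[:,0]+[270,40]
P=np.array([unproj(C,p,16)[:2] for p in c])
print(cv2.minAreaRect(P.astype(np.float32)),P.min(0),P.max(0))
# side lines
for s in(-1,1):
    rows=[]
    for v in range(110,215,2):
        u=c[c[:,1]==v][:,0]
        if len(u): rows.append(unproj(C,((u.min()-.5 if s<0 else u.max()+.5),v),16)[:2])
    rows=np.array(rows);f=np.polyfit(rows[:,0],rows[:,1],1);print(s,f,np.polyval(f,480))
for n,uv,z in[("stud",(319,104),50),("tong",(317,225),16)]: print(n,unproj(C,uv,z))
z=cv2.resize(im[65:240,280:360],None,fx=7,fy=3.4,interpolation=cv2.INTER_CUBIC)
z=cv2.resize(im[70:135,280:360],None,fx=8,fy=8,interpolation=cv2.INTER_CUBIC)
cv2.imwrite("pics/stud1.png",cv2.convertScaleAbs(z,alpha=1.7))
E
```

```text
[129. 130. 119.] [87. 81. 76.]
((483.1845397949219, 253.86851501464844), (55.66069793701172, 166.03433227539062), 87.53038024902344) [399.80314652 222.88727641] [566.2134917  284.42401496]
-1 [-5.16567122e-02  2.51042289e+02] 226.24706702101548
1 [-4.25389643e-02  3.02269290e+02] 281.85058666127185
stud [427.55796294 256.83524782  50.        ]
tong [559.99670309 251.21825132  16.        ]
```

View pics/stud1.png

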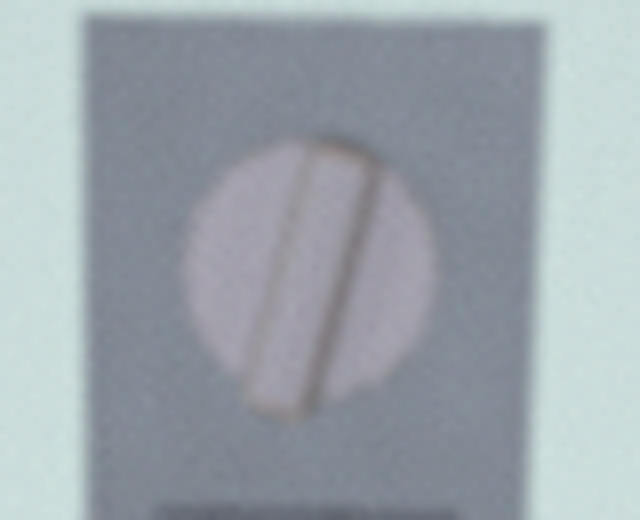

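Wing angle is about +12° clockwise of the cover's axis. Before picking the cover, I measure the box from above the bay.

carry_out(
  plan=[
    [-8, -33, -3, 0, 0, 0, 1],
    [-8, -33, -3, 0, 0, 0, 1],
    [-8, -33, -3, 0, 0, 0, 1],
    [-8, -33, -3, 0, 0, 0, 1],
    [-8, -33, -3, 0, 0, 0, 1],
  ],
)

```text
clock: 1.87
position: [515.1, 86.4, 260.5]
ee_rot: [0.0, 0.017, 1.0, 0.0]
wrist_force: [1.1, -0.6, 0.4]
grip_width: 85.2
finger_force: 0.0
```

carry_out(
  plan=[
    [-8, -33, 0, 0, 0, 0, 1],
    [-8, -33, 0, 0, 0, 0, 1],
    [-8, -33, 0, 0, 0, 0, 1],
    [-8, -33, 0, 0, 0, 0, 1],
    [0, 0, 0, 0, 0, -5, 1],
  ],
)

```text
clock: 2.28
position: [543.7, -50.2, 259.6]
ee_rot: [-0.0, -0.024, 1.0, -0.001]
wrist_force: [1.2, 0.6, -0.1]
grip_width: 85.6
finger_force: 0.0
```

carry_out(
  plan=[
    [0, 0, 0, 0, 0, -5, 1],
    [0, 0, 0, 0, 0, 0, 1],
    [0, 0, 0, 0, 0, 0, 1],
  ],
)

```text
clock: 2.53
position: [543.1, -45.2, 260.2]
ee_rot: [-0.0, -0.07, 0.998, 0.0]
wrist_force: [0.2, -0.1, 0.4]
grip_width: 85.3
finger_force: 0.0
```

```bash
python3 - <<'E'
from h import *
o=r.get_obs(); print(o["clock"],o["position"],rot(o["ee_rot"]).as_matrix().round(3))
im=r.camera("wrist");cv2.imwrite("pics/w2.png",im);np.save("o2.npy",o,allow_pickle=True)
cv2.imwrite("pics/w2z.png",cv2.convertScaleAbs(cv2.resize(im[30:290,220:440],None,fx=2.3,fy=2.3,interpolation=cv2.INTER_CUBIC),alpha=1.5))
E
```

```text
2.5333 [543.05160223 -45.16807815 260.21212259] [[-0.99  -0.139 -0.   ]
 [-0.139  0.99   0.   ]
 [ 0.     0.    -1.   ]]
```

View pics/w2z.png

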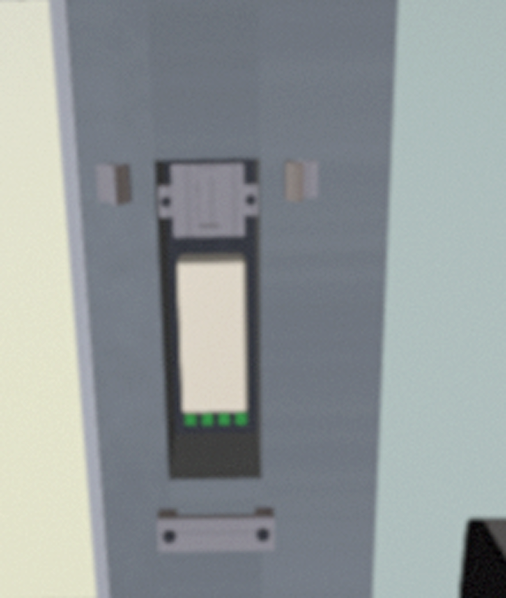

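The picture shows the bay hole with zoom-pixel corners (156,160), (259,160), (261,478), (169,478). The keeper is at (216,533), the lugs at (115,184) and (300,180), and the receptacle slot at (208,200).

```bash
python3 - <<'E'
from h import *
o=np.load("o2.npy",allow_pickle=True).item();C=cam("wrist",o)
T=cam("top")
def U(p,z): return unproj(C,(p[0]/2.3+220,p[1]/2.3+30),z)[:2]
h=[U(p,70) for p in[(156,160),(259,160),(261,478),(169,478)]]
for a in h: print("hole",a.round(1))
print("len",np.linalg.norm(h[3]-h[0]),np.linalg.norm(h[2]-h[1]),"w",np.linalg.norm(h[0]-h[1]),np.linalg.norm(h[2]-h[3]))
d=(h[3]+h[2]-h[0]-h[1]);print("yaw hole",np.degrees(np.arctan2(d[1],d[0])),"c",sum(h)/4)
k=[U((158,517),79),U((273,517),79),U((158,550),79),U((273,550),79)];d=k[1]-k[0];print("keeper",k,np.linalg.norm(d),"yaw",np.degrees(np.arctan2(-d[0],d[1])))
for n,z,q in[("deck edge R",70,[(397,0),(374,590)]),("pane edge",70,[(52,0),(97,590)])]:
    a,b=U(q[0],z),U(q[1],z);d=b-a;print(n,np.degrees(np.arctan2(d[1],d[0])))
L=[(U(p,83)) for p in[(98,165),(98,204),(318,161),(318,198)]];print("lugs outer top",np.round(L,1))
L=[(U(p,83)) for p in[(116,165),(116,204),(301,161),(301,198)]];print("lugs inner top",np.round(L,1))
L=[(U(p,70)) for p in[(129,165),(129,204),(287,161),(287,198)]];print("lugs base",np.round(L,1))
c,s=np.cos(np.radians(8)),np.sin(np.radians(8));print("keeper mid top cam z79",unproj(T,(315+(483-360)/5 -0,140+128/5),79))
print("top cam edge yaw")
E
```

```text
hole [490.4 -77.9]
hole [485.  -39.2]
hole [616.6 -18.2]
hole [622.1 -57.4]
len 133.23245446413225 133.2421652377691 w 39.093026718622205 39.61178661318036
yaw hole 8.957207639102561 c [553.50785763 -48.1964897 ]
keeper [array([636.41140034, -59.86594738]), array([629.6409608 , -11.41488431]), array([652.2956733 , -58.06105081]), array([645.42792489,  -8.912898  ])] 48.92181890121973 yaw 7.9548694204224715
deck edge R 9.293879479472919
pane edge 8.915468612895959
lugs outer top [[494.  -97.8]
 [508.  -96.5]
 [481.5 -18.5]
 [494.6 -16.2]]
lugs inner top [[493.1 -91.2]
 [507.1 -89.9]
 [482.4 -24.7]
 [495.5 -22.4]]
lugs base [[493.7 -87.9]
 [508.3 -86.4]
 [483.9 -28.6]
 [497.6 -26.4]]
keeper mid top cam z79 [647.14288012 -36.72431853  79.        ]
top cam edge yaw
```

Seat ≈ (554.4, -48.1), yaw 9.0°. Cover ≈ (480.4, 254.0), yaw -2.6°. Back to pick the cover.

carry_out(
  plan=[
    [2.5, 38, 0, 0, 0, 0, 1],
    [2.5, 38, 0, 0, 0, 0, 1],
    [2.5, 38, 0, 0, 0, 0, 1],
    [2.5, 38, 0, 0, 0, 0, 1],
    [2.5, 38, 0, 0, 0, 0, 1],
  ],
)

```text
clock: 3.0
position: [502.6, 143.0, 260.5]
ee_rot: [0.0, -0.07, 0.998, 0.0]
wrist_force: [0.1, -0.6, -0.0]
grip_width: 85.1
finger_force: 0.0
```

carry_out(
  plan=[
    [2.5, 38, 0, 0, 0, 0, 1],
    [2.5, 38, 0, 0, 0, 0, 1],
    [2.5, 38, 0, 0, 0, 0, 1],
    [0, 0, 0, 0, 0, 5.3, 1],
    [0, 0, 0, 0, 0, 5.3, 1],
  ],
)

```text
clock: 3.42
position: [478.4, 255.4, 260.3]
ee_rot: [0.0, 0.022, 1.0, 0.0]
wrist_force: [0.4, -0.4, -0.2]
grip_width: 85.2
finger_force: 0.0
```

carry_out(
  plan=[
    [0, 0, 40, 0, 0, 0, 1],
    [0, 0, 40, 0, 0, 0, 1],
    [0, 0, 40, 0, 0, 0, 1],
    [0, 0, 30, 0, 0, 0, 1],
    [0, 0, 0, 0, 0, 0, 1],
  ],
)

```text
clock: 3.83
position: [475.3, 252.1, 103.6]
ee_rot: [-0.005, 0.022, 1.0, -0.001]
wrist_force: [-0.2, 0.2, -1.5]
grip_width: 85.1
finger_force: 0.0
```

```bash
cat >> h.py <<'E'
def goto(x,y,z,yaw):
    o=r.get_obs();M=rot(o["ee_rot"]).as_matrix();cur=np.degrees(np.arctan2(-M[1,0],-M[0,0]))
    print("clock",o["clock"],"pos",o["position"].round(1),"yaw",cur.round(2),"tilt",M[2,:2].round(4))
    print("tool shift",(M.T@(np.array([x,y,z])-o["position"])).round(1),"tool rz",(cur-yaw).round(2),"F",o["wrist_force"].round(1),"ff",round(o["finger_force"],1),"gw",round(o["grip_width"],1))
E
python3 -c "
from h import *
goto(480.4,254,13,-2.6)"
```

```text
clock 3.8333 pos [475.3 252.1 103.6] yaw -2.48 tilt [ 0.0093 -0.0027]
tool shift [-5.8  2.3 90.5] tool rz 0.12 F [-0.2  0.2 -1.5] ff 0.0 gw 85.1
```

carry_out(
  plan=[
    [-3, 1, 0, 0, 0, 0, 1],
    [0, 0, 0, 0, 0, 0, 1],
    [0, 0, 0, 0, 0, 0, 1],
  ],
)

```text
clock: 4.08
position: [484.5, 254.1, 113.4]
ee_rot: [0.002, 0.021, 1.0, 0.001]
wrist_force: [-0.2, -0.6, 0.0]
grip_width: 85.5
finger_force: 0.0
```

```bash
python3 -c "
from h import *
goto(480.4,254,13,-2.6)"
```

```text
clock 4.0833 pos [484.5 254.1 113.4] yaw -2.39 tilt [-0.0042  0.0013]
tool shift [  4.5  -0.4 100.4] tool rz 0.21 F [-0.2 -0.6  0. ] ff 0.0 gw 85.5
```

carry_out(
  plan=[
    [2, 0, 20, 0, 0, 0, 1],
    [0, 0, 20, 0, 0, 0, 1],
    [0, 0, 20, 0, 0, 0, 1],
    [0, 0, 15, 0, 0, 0, 1],
    [0, 0, 0, 0, 0, 0, 1],
  ],
)

```text
clock: 4.5
position: [480.1, 253.5, 34.3]
ee_rot: [-0.001, 0.021, 1.0, -0.0]
wrist_force: [-0.7, 0.1, -0.5]
grip_width: 85.3
finger_force: 0.0
```

carry_out(
  plan=[
    [0, 0, 0, 0, 0, 0, 1],
    [0, 0, 0, 0, 0, 0, 1],
  ],
)

```text
clock: 4.67
position: [482.2, 254.0, 37.7]
ee_rot: [0.001, 0.021, 1.0, 0.0]
wrist_force: [0.7, 0.2, -0.1]
grip_width: 85.5
finger_force: 0.0
```

```bash
python3 -c "
from h import *
goto(480.4,254,13,-2.6)"
```

```text
clock 4.6667 pos [482.2 254.   37.7] yaw -2.36 tilt [-0.0029  0.0009]
tool shift [ 1.9 -0.1 24.6] tool rz 0.24 F [ 0.7  0.2 -0.1] ff 0.0 gw 85.5
```

carry_out(
  plan=[
    [1, 0, 12, 0, 0, 0, 1],
    [0, 0, 11, 0, 0, 0, 1],
    [0, 0, 0, 0, 0, 0, 1],
    [0, 0, 0, 0, 0, 0, 1],
    [0, 0, 0, 0, 0, 0, 1],
  ],
)

```text
clock: 5.08
position: [479.6, 253.6, 12.2]
ee_rot: [-0.0, 0.021, 1.0, -0.0]
wrist_force: [-1.0, -0.0, -0.0]
grip_width: 85.6
finger_force: 0.0
```

carry_out(
  plan=[
    [0, 0, 0, 0, 0, 0, 0.7],
    [0, 0, 0, 0, 0, 0, 0.6],
    [0, 0, 0, 0, 0, 0, 0.6],
    [0, 0, 0, 0, 0, 0, 0.6],
    [0, 0, 0, 0, 0, 0, 0.6],
  ],
  force=35,
)

```text
clock: 5.5
position: [480.1, 253.7, 13.0]
ee_rot: [0.0, 0.021, 1.0, 0.0]
wrist_force: [-1.0, -1.0, 5.5]
grip_width: 55.2
finger_force: 38.3
```

```bash
python3 -c "
from h import *
goto(480.4,254,13,-2.6)"
```

```text
clock 5.5 pos [480.1 253.7  13. ] yaw -2.35 tilt [-0.0008  0.0001]
tool shift [-0.3  0.4 -0. ] tool rz 0.25 F [-1.  -1.   5.5] ff 38.3 gw 55.2
```

carry_out(
  plan=[
    [0, 0, 0, 0, 0, 0, 0.74],
    [0, 0, -2.5, 0, 0, 0, 0.74],
    [0, 0, 0, 0, 0, 0, 0.74],
    [0, 0, 0, 0, 0, 0, 0.6],
    [0, 0, 0, 0, 0, 0, 0.6],
  ],
)

```text
clock: 5.92
position: [479.9, 253.7, 15.2]
ee_rot: [0.0, 0.021, 1.0, 0.0]
wrist_force: [-1.2, 0.1, 3.8]
grip_width: 55.2
finger_force: 37.9
```

carry_out(
  plan=[
    [0, 0, 0, 0, 0, 0, 0.6],
    [0, 0, 0, 0, 0, 0, 0.6],
  ],
)

```text
clock: 6.08
position: [479.9, 253.7, 15.2]
ee_rot: [0.0, 0.021, 1.0, 0.0]
wrist_force: [-1.8, 0.0, 5.4]
grip_width: 55.1
finger_force: 38.0
```

carry_out(
  plan=[
    [0, 0, -5, 0, 0, 0, 0.6],
    [0, 0, -15, 0, 0, 0, 0.6],
    [0, 0, -30, 0, 0, 0, 0.6],
    [0, 0, -35, 0, 0, 0, 0.6],
    [0, 0, -35, 0, 0, 0, 0.6],
  ],
)

```text
clock: 6.5
position: [478.5, 253.3, 135.1]
ee_rot: [-0.001, 0.021, 1.0, -0.0]
wrist_force: [1.1, 0.2, -3.0]
grip_width: 55.4
finger_force: 38.5
```

carry_out(
  plan=[
    [0, 0, -30, 0, 0, 0, 0.6],
    [0, 0, 0, 0, 0, 0, 0.6],
    [0, 0, 0, 0, 0, 0, 0.6],
  ],
)

```text
clock: 6.75
position: [480.7, 253.9, 166.3]
ee_rot: [0.001, 0.02, 1.0, 0.0]
wrist_force: [0.2, -0.0, -3.6]
grip_width: 55.0
finger_force: 38.5
```

```bash
python3 - <<'E'
from h import *
goto(534.2,-51.6,180,9)
E
```

```text
clock 6.75 pos [480.7 253.9 166.3] yaw -2.35 tilt [-0.0028  0.0009]
tool shift [ -66.  -303.   -13.8] tool rz -11.35 F [ 0.2 -0.  -3.6] ff 38.5 gw 55.0
```

carry_out(
  plan=[
    [-6.5, -30, -2.5, 0, 0, 0, 0.6],
    [-6.5, -30, -2.5, 0, 0, 0, 0.6],
    [-6.5, -30, -2.5, 0, 0, 0, 0.6],
    [-6.5, -30, -2.5, 0, 0, 0, 0.6],
    [-6.5, -30, -2.5, 0, 0, 0, 0.6],
  ],
)

```text
clock: 7.17
position: [504.8, 101.2, 174.9]
ee_rot: [-0.002, 0.02, 1.0, 0.0]
wrist_force: [0.2, 0.2, -3.5]
grip_width: 55.0
finger_force: 38.7
```

carry_out(
  plan=[
    [-6.5, -30, 0, 0, 0, 0, 0.6],
    [-6.5, -30, 0, 0, 0, 0, 0.6],
    [-6.5, -30, 0, 0, 0, 0, 0.6],
    [-6.5, -30, 0, 0, 0, 0, 0.6],
    [-6.5, -30, 0, 0, 0, 0, 0.6],
  ],
)

```text
clock: 7.58
position: [531.2, -49.9, 174.8]
ee_rot: [-0.002, 0.021, 1.0, 0.001]
wrist_force: [0.4, -0.5, -2.5]
grip_width: 54.9
finger_force: 38.7
```

carry_out(
  plan=[
    [0, 0, 0, 0, 0, -5.7, 0.6],
    [0, 0, 0, 0, 0, -5.7, 0.6],
    [0, 0, 0, 0, 0, 0, 0.6],
    [0, 0, 0, 0, 0, 0, 0.6],
    [0, 0, 0, 0, 0, 0, 0.6],
  ],
)

```text
clock: 8.0
position: [531.8, -48.3, 176.1]
ee_rot: [-0.001, -0.078, 0.997, 0.0]
wrist_force: [-0.1, 0.2, -3.7]
grip_width: 55.1
finger_force: 38.9
```

```bash
python3 - <<'E'
from h import *
goto(534.2,-51.6,86,9)
E
```

```text
clock 8.0 pos [531.8 -48.3 176.1] yaw 8.89 tilt [0.0016 0.001 ]
tool shift [-2.  -3.7 90.1] tool rz -0.11 F [-0.1  0.2 -3.7] ff 38.9 gw 55.1
```

carry_out(
  plan=[
    [-1.8, -3.5, 15, 0, 0, 0, 0.6],
    [0, 0, 20, 0, 0, 0, 0.6],
    [0, 0, 20, 0, 0, 0, 0.6],
    [0, 0, 15, 0, 0, 0, 0.6],
    [0, 0, 5, 0, 0, 0, 0.6],
  ],
)

```text
clock: 8.42
position: [533.0, -50.9, 99.2]
ee_rot: [-0.002, -0.078, 0.997, 0.001]
wrist_force: [-0.2, -0.3, -2.7]
grip_width: 54.8
finger_force: 38.8
```

carry_out(
  plan=[
    [0, 0, 0, 0, 0, 0, 0.6],
    [0, 0, 0, 0, 0, 0, 0.6],
    [0, 0, 0, 0, 0, 0, 0.6],
  ],
)

```text
clock: 8.67
position: [535.4, -52.0, 103.5]
ee_rot: [0.001, -0.079, 0.997, -0.0]
wrist_force: [-0.2, -0.5, -3.2]
grip_width: 54.9
finger_force: 38.9
```

```bash
python3 - <<'E'
from h import *
goto(534.6,-51.2,86,9)
im=r.camera("wrist");o=r.get_obs();np.save("o3.npy",o,allow_pickle=True);cv2.imwrite("pics/w3.png",im)
cv2.imwrite("pics/w3z.png",cv2.convertScaleAbs(cv2.resize(im[:330,170:470],None,fx=1.8,fy=1.8,interpolation=cv2.INTER_CUBIC),alpha=1.6))
E
```

```text
clock 8.6667 pos [535.4 -52.  103.5] yaw 9.03 tilt [-0.0015 -0.0007]
tool shift [ 0.7  0.9 17.5] tool rz 0.03 F [-0.2 -0.5 -3.2] ff 38.9 gw 54.9
```

View pics/w3z.png

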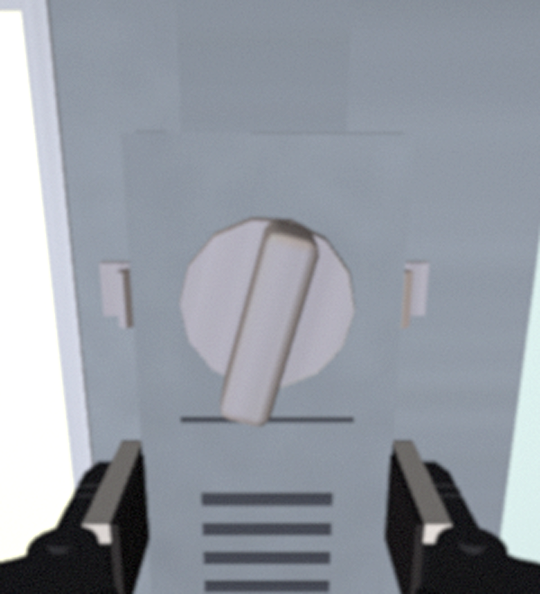

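Cover held over its place between the lugs: lug outer edges at zoom x≈100 and 428, cover edges at ≈132 and 404. It is roughly centred, so I refine numerically.

```bash
python3 - <<'E'
from h import *
im=cv2.GaussianBlur(cv2.imread("pics/w3.png"),(3,3),0).astype(float).mean(2)
def prof(v0,v1,a,b): return im[v0:v1,a:b].mean(0).round(0).astype(int).tolist()
print("lug rows L 222-252",prof(150,172,222,252)); print("lug R 385-415",prof(150,172,385,415))
for v in(85,110,130,195,225): print(v,"L230-260",prof(v-3,v+3,230,260),"R380-410",prof(v-3,v+3,380,410))
E
```

```text
lug rows L 222-252 [100, 100, 100, 103, 107, 110, 112, 112, 113, 113, 113, 113, 113, 113, 111, 106, 96, 82, 73, 73, 79, 88, 94, 96, 96, 96, 96, 96, 96, 96]
lug R 385-415 [97, 97, 97, 97, 97, 96, 97, 97, 97, 97, 95, 93, 95, 99, 104, 108, 110, 111, 113, 113, 112, 108, 104, 99, 97, 97, 97, 96, 97, 97]
85 L230-260 [99, 100, 100, 100, 100, 99, 99, 98, 96, 95, 95, 94, 95, 95, 95, 95, 95, 95, 95, 94, 95, 95, 95, 95, 94, 95, 95, 94, 94, 95] R380-410 [98, 98, 98, 99, 99, 99, 99, 99, 99, 99, 99, 99, 99, 99, 99, 99, 98, 98, 98, 98, 97, 97, 97, 97, 97, 97, 97, 97, 97, 97]
110 L230-260 [99, 99, 99, 99, 99, 99, 99, 99, 98, 97, 96, 95, 95, 95, 95, 96, 95, 95, 95, 95, 95, 95, 95, 95, 95, 95, 95, 94, 94, 95] R380-410 [97, 97, 97, 98, 98, 98, 98, 97, 97, 97, 97, 97, 97, 97, 97, 97, 97, 97, 97, 98, 98, 97, 97, 98, 98, 97, 97, 97, 98, 97]
130 L230-260 [99, 99, 100, 100, 100, 100, 100, 100, 99, 99, 98, 97, 96, 96, 96, 96, 96, 96, 97, 97, 96, 96, 96, 96, 96, 96, 96, 96, 96, 96] R380-410 [98, 98, 98, 98, 98, 98, 98, 98, 98, 98, 98, 98, 97, 97, 97, 97, 98, 98, 99, 99, 99, 98, 98, 98, 98, 99, 98, 98, 99, 99]
195 L230-260 [100, 100, 100, 100, 101, 101, 101, 101, 101, 101, 101, 101, 101, 100, 99, 98, 96, 95, 95, 95, 95, 95, 95, 95, 95, 95, 96, 96, 96, 96] R380-410 [96, 96, 97, 96, 96, 96, 96, 96, 96, 96, 96, 96, 97, 98, 98, 97, 97, 98, 98, 97, 98, 98, 97, 97, 97, 97, 97, 98, 97, 97]
225 L230-260 [100, 100, 99, 99, 99, 99, 98, 98, 98, 98, 98, 98, 97, 97, 97, 97, 96, 95, 94, 94, 94, 94, 94, 94, 93, 94, 94, 94, 94, 94] R380-410 [95, 95, 95, 95, 95, 96, 96, 96, 96, 95, 96, 96, 96, 96, 96, 96, 96, 96, 96, 96, 96, 96, 96, 96, 96, 96, 96, 96, 96, 96]
```

carry_out(
  plan=[
    [0.7, -0.9, 5, 0, 0, 0, 0.6],
    [0, 0, 5, 0, 0, 0, 0.6],
    [0, 0, 3, 0, 0, 0, 0.6],
    [0, 0, 0, 0, 0, 0, 0.6],
    [0, 0, 0, 0, 0, 0, 0.6],
  ],
)

```text
clock: 9.13
position: [533.9, -52.9, 88.9]
ee_rot: [-0.0, -0.079, 0.997, 0.0]
wrist_force: [0.1, 0.1, -3.3]
grip_width: 55.0
finger_force: 38.9
```

```bash
python3 - <<'E'
from h import *
goto(534.8,-53,85,9)
E
```

```text
clock 9.1333 pos [533.9 -52.9  88.9] yaw 9.04 tilt [0.0005 0.0004]
tool shift [-0.9 -0.3  3.9] tool rz 0.04 F [ 0.1  0.1 -3.3] ff 38.9 gw 55.0
```

carry_out(
  plan=[
    [0, 0, 2, 0, 0, 0, 0.6],
    [0, 0, 1, 0, 0, 0, 0.6],
    [0, 0, 0, 0, 0, 0, 0.6],
  ],
)

```text
clock: 9.38
position: [534.1, -52.9, 86.1]
ee_rot: [-0.0, -0.079, 0.997, 0.0]
wrist_force: [-0.4, 0.2, -3.4]
grip_width: 54.8
finger_force: 38.9
```

carry_out(
  plan=[
    [0, 0, 1, 0, 0, 0, 0.6],
    [0, 0, 0, 0, 0, 0, 0.6],
    [0, 0, 0, 0, 0, 0, 0.6],
  ],
)

```text
clock: 9.63
position: [534.2, -52.9, 85.3]
ee_rot: [0.0, -0.079, 0.997, 0.0]
wrist_force: [-0.5, -0.3, -3.1]
grip_width: 55.2
finger_force: 38.9
```

```bash
python3 - <<'E'
from h import *
goto(534.8,-53,85,9)
E
```

```text
clock 9.6333 pos [534.2 -52.9  85.3] yaw 9.05 tilt [-0.0001  0.0001]
tool shift [-0.6 -0.2  0.3] tool rz 0.05 F [-0.5 -0.3 -3.1] ff 38.9 gw 55.2
```

carry_out(
  plan=[
    [0, 0, 1, 0, 0, 0, 0.6],
    [0, 0, 0, 0, 0, 0, 0.6],
    [0, 0, 0, 0, 0, 0, 0.6],
  ],
)

```text
clock: 9.88
position: [534.2, -52.9, 85.2]
ee_rot: [0.0, -0.079, 0.997, -0.0]
wrist_force: [-4.3, 0.8, 4.5]
grip_width: 54.9
finger_force: 39.8
```

carry_out(
  plan=[
    [0, 0, 0.7, 0, 0, 0, 0.6],
    [0, 0, 0, 0, 0, 0, 0.6],
    [0, 0, 0, 0, 0, 0, 0.6],
  ],
)

```text
clock: 10.13
position: [534.3, -53.0, 85.2]
ee_rot: [0.0, -0.079, 0.997, -0.0]
wrist_force: [-6.8, 1.9, 10.3]
grip_width: 54.9
finger_force: 40.4
```

Deck contact at 85.2 as expected. I ease off and slide in.

carry_out(
  plan=[
    [0, 0, -1.2, 0, 0, 0, 0.6],
    [-3, 0, 0, 0, 0, 0, 0.6],
    [-3, 0, 0, 0, 0, 0, 0.6],
    [0, 0, 0, 0, 0, 0, 0.6],
  ],
)

```text
clock: 10.47
position: [540.5, -52.1, 85.2]
ee_rot: [0.0, -0.079, 0.997, -0.0]
wrist_force: [-1.6, 0.1, 4.3]
grip_width: 55.0
finger_force: 39.7
```

carry_out(
  plan=[
    [-3, 0, 0, 0, 0, 0, 0.6],
    [-3, 0, 0, 0, 0, 0, 0.6],
    [0, 0, 0, 0, 0, 0, 0.6],
    [0, 0, 0, 0, 0, 0, 0.6],
  ],
)

```text
clock: 10.8
position: [546.4, -51.2, 85.2]
ee_rot: [0.0, -0.079, 0.997, -0.0]
wrist_force: [-3.7, -1.4, 5.6]
grip_width: 55.2
finger_force: 39.8
```

```bash
python3 - <<'E'
from h import *
goto(554.6,-49.8,85,9)
E
```

```text
clock 10.8 pos [546.4 -51.2  85.2] yaw 9.05 tilt [-0.0004 -0.0004]
tool shift [-8.4  0.1  0.2] tool rz 0.05 F [-3.7 -1.4  5.6] ff 39.8 gw 55.2
```

carry_out(
  plan=[
    [-3, 0, 0, 0, 0, 0, 0.6],
    [-3, 0, 0, 0, 0, 0, 0.6],
    [0, 0, 0, 0, 0, 0, 0.6],
  ],
)

```text
clock: 11.05
position: [552.3, -50.3, 85.2]
ee_rot: [0.0, -0.079, 0.997, -0.0]
wrist_force: [-3.6, -0.8, 5.0]
grip_width: 54.7
finger_force: 39.8
```

carry_out(
  plan=[
    [-1, 0, 0, 0, 0, 0, 0.6],
    [0, 0, 0, 0, 0, 0, 0.6],
    [0, 0, 0, 0, 0, 0, 0.6],
  ],
)

```text
clock: 11.3
position: [552.9, -50.2, 85.2]
ee_rot: [-0.0, -0.079, 0.997, -0.0]
wrist_force: [-5.6, -0.3, 6.2]
grip_width: 54.9
finger_force: 39.9
```

carry_out(
  plan=[
    [-1, 0, 0, 0, 0, 0, 0.6],
    [0, 0, 0, 0, 0, 0, 0.6],
    [0, 0, 0, 0, 0, 0, 0.6],
  ],
)

```text
clock: 11.55
position: [553.8, -50.0, 85.2]
ee_rot: [-0.0, -0.079, 0.997, -0.0]
wrist_force: [-5.8, -1.0, 7.7]
grip_width: 55.3
finger_force: 40.0
```

carry_out(
  plan=[
    [-1, 0, -0.3, 0, 0, 0, 0.6],
    [0, 0, 0, 0, 0, 0, 0.6],
    [0, 0, 0, 0, 0, 0, 0.6],
  ],
)

```text
clock: 11.8
position: [554.1, -49.9, 85.2]
ee_rot: [-0.001, -0.079, 0.997, -0.0]
wrist_force: [-9.3, -2.1, 7.1]
grip_width: 55.0
finger_force: 40.0
```

carry_out(
  plan=[
    [-1, 0, 0, 0, 0, 0, 0.6],
    [0, 0, 0, 0, 0, 0, 0.6],
    [0, 0, 0, 0, 0, 0, 0.6],
  ],
)

```text
clock: 12.05
position: [554.1, -49.9, 85.2]
ee_rot: [-0.002, -0.079, 0.997, -0.0]
wrist_force: [-14.8, -3.3, 11.2]
grip_width: 54.9
finger_force: 40.4
```

Butted on the keeper at x=554.1. I relax, open and lift.

carry_out(
  plan=[
    [1, 0, 0, 0, 0, 0, 0.6],
    [0, 0, -0.8, 0, 0, 0, 0.9],
    [0, 0, 0, 0, 0, 0, 0.9],
    [0, 0, 0, 0, 0, 0, 0.9],
    [0, 0, 0, 0, 0, 0, 0.9],
  ],
)

```text
clock: 12.47
position: [555.2, -49.6, 85.9]
ee_rot: [0.0, -0.079, 0.997, 0.0]
wrist_force: [0.4, -0.2, 0.5]
grip_width: 76.6
finger_force: 0.0
```

carry_out(
  plan=[
    [0, 0, -15, 0, 0, 0, 0.9],
    [0, 0, -25, 0, 0, 0, 0.9],
    [0, 0, -30, 0, 0, 0, 0.9],
    [0, 0, -15, 0, 0, 0, 0.5],
    [0, 0, 0, 0, 0, 0, 0.5],
  ],
)

```text
clock: 12.88
position: [557.0, -50.2, 175.2]
ee_rot: [0.003, -0.079, 0.997, -0.001]
wrist_force: [0.6, 0.9, 0.1]
grip_width: 54.1
finger_force: 0.0
```

carry_out(
  plan=[
    [15, 0, 0, 0, 0, 0, 0.5],
    [17, 0, 0, 0, 0, 0, 0.5],
    [0, 0, 0, 0, 0, 0, 0.5],
    [0, 0, 0, 0, 0, 0, 0.5],
    [0, 0, 0, 0, 0, 0, 0.5],
  ],
)

```text
clock: 13.3
position: [523.6, -54.7, 170.5]
ee_rot: [0.0, -0.079, 0.997, 0.0]
wrist_force: [0.0, -0.2, -0.5]
grip_width: 42.8
finger_force: 0.0
```

```bash
python3 - <<'E'
from h import *
goto(503.2,-58,130,9); print(r.get_obs()["qpos"])
im=r.camera("wrist");o=r.get_obs();np.save("o4.npy",o,allow_pickle=True);cv2.imwrite("pics/w4.png",im)
cv2.imwrite("pics/w4z.png",cv2.convertScaleAbs(cv2.resize(im[:,170:470],None,fx=1.5,fy=1.5,interpolation=cv2.INTER_CUBIC),alpha=1.6))
E
```

```text
clock 13.3 pos [523.6 -54.7 170.5] yaw 9.04 tilt [-0.0002  0.0002]
tool shift [20.7 -0.1 40.5] tool rz 0.04 F [ 0.  -0.2 -0.5] ff 0.0 gw 42.8
[-3.52934906e-01 -1.22692529e-01 -2.63834193e-01  1.42951044e+00
  2.53594890e-04 -5.10713607e-01]
```

View pics/w4z.png

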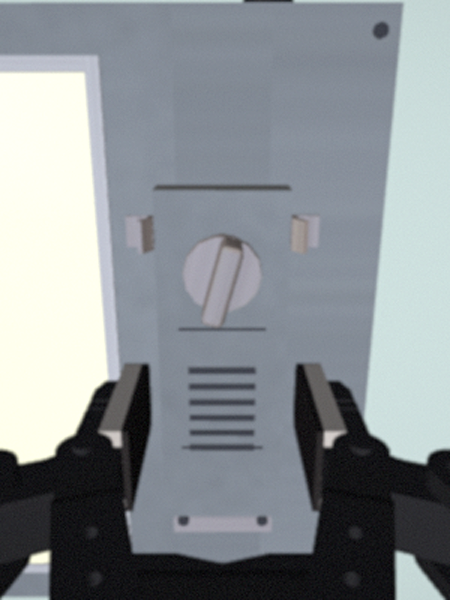

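The cover lies between the lugs and against the keeper. The stud head is centred at zoom (222,273), the wing about 13° clockwise.

```bash
python3 - <<'E'
from h import *
o=np.load("o4.npy",allow_pickle=True).item();C=cam("wrist",o)
print(unproj(C,(170+222/1.5,273/1.5),110),unproj(C,(170+222/1.5,283/1.5),126))
goto(503.2,-58,130,9)
E
```

```text
[502.25475234 -56.8872545  110.        ] [500.88069775 -57.11034693 126.        ]
clock 13.35 pos [523.7 -54.6 170.6] yaw 9.05 tilt [-0.0002  0.0001]
tool shift [20.8 -0.1 40.6] tool rz 0.05 F [-0.3  0.   0.1] ff 0.0 gw 43.0
```

carry_out(
  plan=[
    [11, 0, 0, 0, 0, 0, 0.5],
    [10.3, -0.2, 0, 0, 0, 0, 0.45],
    [0, 0, 12, 0, 0, 0, 0.4],
    [0, 0, 15, 0, 0, 0, 0.4],
    [0, 0, 13, 0, 0, 0, 0.4],
  ],
)

```text
clock: 13.77
position: [502.8, -58.2, 129.4]
ee_rot: [0.0, -0.079, 0.997, 0.0]
wrist_force: [-0.3, 0.4, 0.2]
grip_width: 34.4
finger_force: 0.0
```

carry_out(
  plan=[
    [0, 0, 2, 0, 0, 0, 0.4],
    [0, 0, 0, 0, 0, 0, 0.4],
    [0, 0, 0, 0, 0, 0, 0.4],
    [0, 0, 0, 0, 0, 0, 0.4],
  ],
)

```text
clock: 14.1
position: [502.8, -58.3, 129.5]
ee_rot: [0.0, -0.079, 0.997, -0.0]
wrist_force: [0.3, -0.9, -1.1]
grip_width: 34.2
finger_force: 0.0
```

```bash
python3 - <<'E'
from h import *
goto(502.6,-58,128,9)
E
```

```text
clock 14.1 pos [502.8 -58.3 129.5] yaw 9.05 tilt [-0.0008 -0.0004]
tool shift [0.1 0.3 1.5] tool rz 0.05 F [ 0.3 -0.9 -1.1] ff 0.0 gw 34.2
```

carry_out(
  plan=[
    [0, 0, 0, 0, 0, 0, 0.3],
    [0, 0, 0, 0, 0, 0, 0.2],
    [0, 0, 0, 0, 0, 0, 0.1],
    [0, 0, 0, 0, 0, 0, 0],
    [0, 0, 0, 0, 0, 0, 0],
  ],
  force=35,
)

```text
clock: 14.52
position: [502.5, -58.3, 129.3]
ee_rot: [0.0, -0.079, 0.997, -0.0]
wrist_force: [-0.1, 0.3, 1.3]
grip_width: 6.6
finger_force: 37.8
```

carry_out(
  plan=[
    [0, 0, 0, 0, 0, 0, 0],
    [0, 0, 0, 0, 0, 0, 0],
    [0, 0, 0, 0, 0, 0, 0],
  ],
)

```text
clock: 14.77
position: [502.5, -58.3, 129.1]
ee_rot: [0.0, -0.079, 0.997, -0.0]
wrist_force: [0.5, 0.3, 2.3]
grip_width: 6.4
finger_force: 37.8
```

```bash
python3 - <<'E'
from h import *
goto(502.6,-58,128,9)
E
```

```text
clock 14.7667 pos [502.5 -58.3 129.1] yaw 9.05 tilt [-0.0005 -0.0001]
tool shift [-0.2  0.2  1.1] tool rz 0.05 F [0.5 0.3 2.3] ff 37.8 gw 6.4
```

carry_out(
  plan=[
    [0, 0, 1.5, 0, 0, 0, 0],
    [0, 0, 1.5, 0, 0, 0, 0],
    [0, 0, 1, 0, 0, 0, 0],
    [0, 0, 0, 0, 0, 0, 0],
  ],
)

```text
clock: 15.1
position: [502.4, -58.3, 124.8]
ee_rot: [0.0, -0.079, 0.997, 0.0]
wrist_force: [0.2, 0.9, 3.7]
grip_width: 6.8
finger_force: 38.0
```

carry_out(
  plan=[
    [0, 0, 1.5, 0, 0, 0, 0],
    [0, 0, 1.5, 0, 0, 0, 0],
    [0, 0, 1, 0, 0, 0, 0],
    [0, 0, 0, 0, 0, 0, 0],
  ],
)

```text
clock: 15.43
position: [502.4, -58.2, 120.8]
ee_rot: [0.0, -0.079, 0.997, -0.0]
wrist_force: [1.3, -0.1, 4.4]
grip_width: 6.8
finger_force: 38.2
```

carry_out(
  plan=[
    [0, 0, 1, 0, 0, 0, 0],
    [0, 0, 0, 0, 0, 0, 0],
    [0, 0, 0, 0, 0, 0, 0],
  ],
)

```text
clock: 15.68
position: [502.4, -58.3, 120.0]
ee_rot: [0.0, -0.079, 0.997, -0.0]
wrist_force: [1.3, 0.1, 4.3]
grip_width: 6.6
finger_force: 38.2
```

carry_out(
  plan=[
    [0, 0, 1, 0, 0, 0, 0],
    [0, 0, 0, 0, 0, 0, 0],
    [0, 0, 0, 0, 0, 0, 0],
  ],
)

```text
clock: 15.93
position: [502.4, -58.3, 119.0]
ee_rot: [0.0, -0.079, 0.997, -0.0]
wrist_force: [1.9, 0.3, 4.9]
grip_width: 6.6
finger_force: 38.2
```

carry_out(
  plan=[
    [0, 0, 0.7, 0, 0, 0, 0],
    [0, 0, 0, 0, 0, 0, 0],
    [0, 0, 0, 0, 0, 0, 0],
  ],
)

```text
clock: 16.18
position: [502.4, -58.3, 118.4]
ee_rot: [0.0, -0.079, 0.997, -0.0]
wrist_force: [1.3, -0.3, 5.2]
grip_width: 6.9
finger_force: 38.3
```

carry_out(
  plan=[
    [0, 0, 0.7, 0, 0, 0, 0],
    [0, 0, 0, 0, 0, 0, 0],
    [0, 0, 0, 0, 0, 0, 0],
  ],
)

```text
clock: 16.43
position: [502.4, -58.3, 117.7]
ee_rot: [0.0, -0.079, 0.997, -0.0]
wrist_force: [1.4, 0.3, 5.6]
grip_width: 6.8
finger_force: 38.3
```

carry_out(
  plan=[
    [0, 0, 0.7, 0, 0, 0, 0],
    [0, 0, 0, 0, 0, 0, 0],
    [0, 0, 0, 0, 0, 0, 0],
  ],
)

```text
clock: 16.68
position: [502.4, -58.3, 117.0]
ee_rot: [0.0, -0.079, 0.997, -0.0]
wrist_force: [0.8, -0.1, 6.4]
grip_width: 6.6
finger_force: 38.3
```

carry_out(
  plan=[
    [0, 0, 0.7, 0, 0, 0, 0],
    [0, 0, 0, 0, 0, 0, 0],
    [0, 0, 0, 0, 0, 0, 0],
  ],
)

```text
clock: 16.93
position: [502.4, -58.3, 116.4]
ee_rot: [0.0, -0.079, 0.997, -0.0]
wrist_force: [1.2, 0.5, 7.0]
grip_width: 6.5
finger_force: 38.4
```

carry_out(
  plan=[
    [0, 0, 0.7, 0, 0, 0, 0],
    [0, 0, 0, 0, 0, 0, 0],
    [0, 0, 0, 0, 0, 0, 0],
  ],
)

```text
clock: 17.18
position: [502.4, -58.3, 115.7]
ee_rot: [0.0, -0.079, 0.997, -0.0]
wrist_force: [1.0, 0.2, 5.8]
grip_width: 6.7
finger_force: 38.4
```

carry_out(
  plan=[
    [0, 0, 0.7, 0, 0, 0, 0],
    [0, 0, 0, 0, 0, 0, 0],
    [0, 0, 0, 0, 0, 0, 0],
  ],
)

```text
clock: 17.43
position: [502.4, -58.3, 115.0]
ee_rot: [0.0, -0.079, 0.997, -0.0]
wrist_force: [1.2, 1.5, 6.1]
grip_width: 6.8
finger_force: 38.4
```

carry_out(
  plan=[
    [0, 0, 0.6, 0, 0, 0, 0],
    [0, 0, 0, 0, 0, 0, 0],
    [0, 0, 0, 0, 0, 0, 0],
  ],
)

```text
clock: 17.68
position: [502.5, -58.3, 114.5]
ee_rot: [0.0, -0.079, 0.997, -0.0]
wrist_force: [0.4, 0.8, 7.8]
grip_width: 6.9
finger_force: 38.5
```

carry_out(
  plan=[
    [0, 0, 0.6, 0, 0, 0, 0],
    [0, 0, 0, 0, 0, 0, 0],
    [0, 0, 0, 0, 0, 0, 0],
  ],
)

```text
clock: 17.93
position: [502.5, -58.3, 114.3]
ee_rot: [0.0, -0.079, 0.997, -0.0]
wrist_force: [-0.6, 0.6, 9.8]
grip_width: 6.3
finger_force: 38.8
```

carry_out(
  plan=[
    [0, 0, 0.5, 0, 0, 0, 0],
    [0, 0, 0, 0, 0, 0, 0],
    [0, 0, 0, 0, 0, 0, 0],
  ],
)

```text
clock: 18.18
position: [502.6, -58.3, 114.0]
ee_rot: [0.0, -0.079, 0.997, -0.0]
wrist_force: [-1.9, 0.2, 11.7]
grip_width: 7.1
finger_force: 39.1
```

Bottomed on the leaf spring (sharp rise at z≈114.6). Now the quarter turn clockwise.

carry_out(
  plan=[
    [0, 0, 0, 0, 0, 6, 0],
    [0, 0, 0, 0, 0, 6, 0],
    [0, 0, 0, 0, 0, 6, 0],
    [0, 0, 0, 0, 0, 0, 0],
  ],
)

```text
clock: 18.52
position: [502.6, -58.2, 114.0]
ee_rot: [0.001, 0.081, 0.997, -0.0]
wrist_force: [-0.9, 1.5, 11.8]
grip_width: 7.1
finger_force: 39.1
```

carry_out(
  plan=[
    [0, 0, 0, 0, 0, 6, 0],
    [0, 0, 0, 0, 0, 6, 0],
    [0, 0, 0, 0, 0, 6, 0],
    [0, 0, 0, 0, 0, 6, 0],
    [0, 0, 0, 0, 0, 0, 0],
  ],
)

```text
clock: 18.93
position: [502.6, -58.1, 114.0]
ee_rot: [0.001, 0.287, 0.958, 0.0]
wrist_force: [-0.9, 1.7, 12.3]
grip_width: 6.7
finger_force: 39.1
```

```bash
python3 - <<'E'
from h import *
goto(502.5,-58.3,114,-81); print(r.get_obs()["ft_torque"])
E
```

```text
clock 18.9333 pos [502.6 -58.1 114. ] yaw -33.31 tilt [-0.0008  0.0007]
tool shift [-0.  -0.2  0. ] tool rz 47.69 F [-0.9  1.7 12.3] ff 39.1 gw 6.7
[ 0.48607954  0.21671281 -0.00653806]
```

carry_out(
  plan=[
    [0, 0, 0, 0, 0, 6, 0],
    [0, 0, 0, 0, 0, 6, 0],
    [0, 0, 0, 0, 0, 6, 0],
    [0, 0, 0, 0, 0, 6, 0],
    [0, 0, 0, 0, 0, 6, 0],
  ],
)

```text
clock: 19.35
position: [502.7, -58.0, 114.1]
ee_rot: [0.0, 0.524, 0.852, 0.001]
wrist_force: [0.4, 2.2, 11.8]
grip_width: 7.1
finger_force: 39.1
```

carry_out(
  plan=[
    [0, 0, 0, 0, 0, 6, 0],
    [0, 0, 0, 0, 0, 6, 0],
    [0, 0, 0, 0, 0, 6, 0],
    [0, 0, 0, 0, 0, 0, 0],
    [0, 0, 0, 0, 0, 0, 0],
  ],
)

```text
clock: 19.77
position: [502.8, -57.9, 114.0]
ee_rot: [0.0, 0.649, 0.761, 0.001]
wrist_force: [-0.5, 2.9, 11.1]
grip_width: 7.0
finger_force: 39.0
```

```bash
python3 - <<'E'
from h import *
goto(502.5,-58.3,114,-81); print(r.get_obs()["ft_torque"])
E
```

```text
clock 19.7667 pos [502.8 -57.9 114. ] yaw -80.97 tilt [0.0003 0.0017]
tool shift [-0.3 -0.4  0. ] tool rz 0.03 F [-0.5  2.9 11.1] ff 39.0 gw 7.0
[ 0.67850259 -0.06779457  0.00839411]
```

carry_out(
  plan=[
    [0, 0, -0.7, 0, 0, 0, 0],
    [0, 0, -0.7, 0, 0, 0, 0],
    [0, 0, -0.6, 0, 0, 0, 0],
    [0, 0, 0, 0, 0, 0, 0],
    [0, 0, 0, 0, 0, 0, 0],
  ],
)

```text
clock: 20.18
position: [502.7, -57.9, 115.5]
ee_rot: [0.0, 0.649, 0.761, 0.001]
wrist_force: [2.7, 3.5, 6.7]
grip_width: 6.7
finger_force: 38.4
```

carry_out(
  plan=[
    [0, 0, -0.7, 0, 0, 0, 0],
    [0, 0, -0.3, 0, 0, 0, 0],
    [0, 0, 0, 0, 0, 0, 0],
  ],
)

```text
clock: 20.43
position: [502.7, -57.9, 116.4]
ee_rot: [0.0, 0.649, 0.761, 0.001]
wrist_force: [2.3, 2.3, 5.9]
grip_width: 6.8
finger_force: 38.4
```

carry_out(
  plan=[
    [0, 0, -0.5, 0, 0, 0, 0],
    [0, 0, 0, 0, 0, 0, 0],
    [0, 0, 0, 0, 0, 0, 0],
  ],
)

```text
clock: 20.68
position: [502.7, -57.9, 116.9]
ee_rot: [0.0, 0.649, 0.761, 0.001]
wrist_force: [2.9, 1.8, 5.2]
grip_width: 6.9
finger_force: 38.3
```

carry_out(
  plan=[
    [0, 0, -0.5, 0, 0, 0, 0],
    [0, 0, 0, 0, 0, 0, 0],
    [0, 0, 0, 0, 0, 0, 0],
  ],
)

```text
clock: 20.93
position: [502.7, -57.9, 117.3]
ee_rot: [0.0, 0.649, 0.761, 0.001]
wrist_force: [2.3, 1.3, 6.0]
grip_width: 6.8
finger_force: 38.3
```

carry_out(
  plan=[
    [0, 0, -0.5, 0, 0, 0, 0],
    [0, 0, 0, 0, 0, 0, 0],
    [0, 0, 0, 0, 0, 0, 0],
  ],
)

```text
clock: 21.18
position: [502.7, -57.9, 117.8]
ee_rot: [0.0, 0.649, 0.761, 0.001]
wrist_force: [2.2, 2.5, 5.0]
grip_width: 6.5
finger_force: 38.3
```

carry_out(
  plan=[
    [0, 0, -0.5, 0, 0, 0, 0],
    [0, 0, 0, 0, 0, 0, 0],
    [0, 0, 0, 0, 0, 0, 0],
  ],
)

```text
clock: 21.43
position: [502.6, -58.0, 118.2]
ee_rot: [0.0, 0.649, 0.761, 0.001]
wrist_force: [4.6, 3.0, 4.7]
grip_width: 6.6
finger_force: 38.2
```

carry_out(
  plan=[
    [0, 0, -0.4, 0, 0, 0, 0],
    [0, 0, 0, 0, 0, 0, 0],
    [0, 0, 0, 0, 0, 0, 0],
  ],
)

```text
clock: 21.68
position: [502.5, -58.0, 118.3]
ee_rot: [-0.0, 0.649, 0.761, 0.0]
wrist_force: [4.4, 3.6, 2.4]
grip_width: 6.8
finger_force: 37.9
```

Caught at z≈118.2: the position stalls and the force falls. Release and look.

carry_out(
  plan=[
    [0, 0, 0, 0, 0, 0, 0.1],
    [0, 0, 0, 0, 0, 0, 0.25],
    [0, 0, 0, 0, 0, 0, 0.35],
    [0, 0, 0, 0, 0, 0, 0.35],
    [0, 0, 0, 0, 0, 0, 0.35],
  ],
)

```text
clock: 22.1
position: [501.8, -58.3, 117.9]
ee_rot: [-0.0, 0.649, 0.761, -0.0]
wrist_force: [-0.6, 1.0, 0.4]
grip_width: 30.1
finger_force: 0.0
```

carry_out(
  plan=[
    [0, 0, -10, 0, 0, 0, 0.35],
    [0, 0, -20, 0, 0, 0, 0.35],
    [0, 0, -25, 0, 0, 0, 0.35],
    [0, 0, -25, 0, 0, 0, 0.35],
    [0, 0, -20, 0, 0, 0, 0.35],
  ],
)

```text
clock: 22.52
position: [502.4, -58.3, 221.0]
ee_rot: [0.001, 0.649, 0.761, 0.0]
wrist_force: [0.9, 0.8, 0.6]
grip_width: 29.9
finger_force: 0.0
```

carry_out(
  plan=[
    [20, 0, -20, 0, 0, 0, 0.5],
    [20, 0, 0, 0, 0, 0, 0.5],
    [0, 0, 0, 0, 0, 0, 0.5],
    [0, 0, 0, 0, 0, 0, 0.5],
    [0, 0, 0, 0, 0, 0, 0.5],
  ],
)

```text
clock: 22.93
position: [495.9, -19.0, 238.4]
ee_rot: [-0.0, 0.649, 0.761, -0.0]
wrist_force: [0.3, 0.4, -0.6]
grip_width: 42.7
finger_force: 0.0
```

```bash
python3 - <<'E'
from h import *
goto(502.5,-58.3,114,-81)
im=r.camera("wrist");t=r.camera("top");s=r.camera("scene")
cv2.imwrite("pics/t5.png",t);cv2.imwrite("pics/s5.png",s)
A=cv2.resize(im,(400,250));B=cv2.resize(t[120:250,220:400],(400,289));
o=r.get_obs();S=cv2.imread("pics/scene0.png")
C=cam("scene");u,v=proj(C,(520,-55,80)).astype(int);print(u,v)
D=cv2.resize(s[max(v-60,0):v+60,max(u-75,0):u+75],(400,320));E=im[:, 150:550]
left=np.vstack([E[:289],B]);right=np.vstack([D,np.zeros((258,400,3),np.uint8)])
cv2.imwrite("pics/f5.png",cv2.convertScaleAbs(np.hstack([left,right]),alpha=1.5))
E
```

```text
clock 22.9333 pos [495.9 -19.  238.4] yaw -80.93 tilt [-0.0001 -0.0002]
tool shift [-39.9   0.3 124.4] tool rz 0.07 F [ 0.3  0.4 -0.6] ff 0.0 gw 42.7
293 188
```

View pics/f5.png

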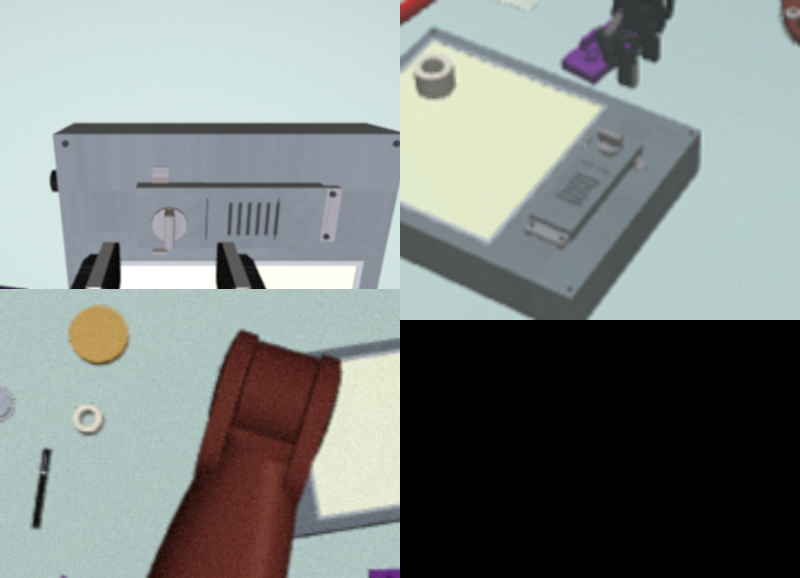

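The wing at (170,228) stands square across the cover, with the head low. The cover butts against the keeper at (330,213), and the bystanders in view (core_a, core_b, marker) are where they were. Handing in.

```bash
python3 -c "
from station import r
print(r.sign_off())"
```

```text
the job is handed in; nothing more can be done
None
```

The cover is home under the keeper, and the stud was pressed to its stop (about 12 N), turned a quarter turn clockwise and stays down; I handed the job in at about 23 s, and no verdict was shown.

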